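# Tap the levelling wedge tight under a rocking weighing slab

### The job

The stone weighing slab rocks because its near right corner has no foot. Pick up the mallet and tap the orange wedge on its thick end, straight in under the slab, until it stops going in and stays tight by itself; use light taps so that it does not jack the stone up, never push the wedge with the hand, and do not knock the slab, its balance or the other things. Then lay the mallet back flat on the blue mat and let go.

Things in the scene. Friction and masses are not known exactly. Their poses are not given: they have to be found in the camera images.
- slab: dark stone slab 380 x 360 x 40 mm on three fixed feet; underside 16 to 23 mm above the bench (varies, not in this pose). Origin: on the BENCH right below the stone's lower right edge, 55 mm behind its near face, where the wedge enters. x: along that edge, away from the robot; y: in under the stone (drive direction); z up. Stone covers x -55..325, y 0..360 mm; top at most 63 mm above the bench
- wedge: orange plastic wedge, 90 g, 120 mm long (y), 44 mm wide (x), loose on the bench, thin end already 25 to 45 mm under the stone. Origin: centre of its flat underside. Thin end at y = +60 mm, 8 mm high; thick flat end at y = -60 mm, 26 mm high; top slopes evenly. Slides easily until the slope meets the stone's lower edge, then the push it takes climbs by about 3 N per mm, and friction holds it
- wedge_butt (a point): middle of the wedge's flat thick end, where it is struck, 13 mm above its underside; axes as the wedge's. Slow taps (about 35 mm/s) stopped once the force has risen by 4 to 7 N seat it tight; pushes over 12 N or fast blows jack the stone up
- mallet: soft-faced mallet, 0.36 kg, lying on the mat. Head: cylinder along y, 84 mm long, 32 mm across, equal flat faces at y = +42 and -42 mm. Handle along -x to x = -230 mm, 22 mm wide (y), 26 mm high, flat sided. Origin: under the head's middle, at its underside; centre lines of head and handle 16 mm above. Grip across the width, x -45 to -200 mm; near -55 mm it twists least. Balance point x = -35 mm
- mallet_face (a point): centre of the mallet's +y striking face, 42 mm from the head's middle; axes as the mallet's
- mallet_end (a point): end of the mallet's handle, on its centre line, 230 mm from the head
- mat: blue rubber mat fixed on the bench, 360 (x) x 220 (y) x 3 mm. Origin: centre of its underside, on the bench; its top is 3 mm above
- slab_balance (a point): on the bench under the middle of the white balance that stands on the stone; axes as the slab's. The balance is 290 mm along x and 200 mm along y and reaches at most 140 mm above the bench
- stone (a joint): how far (m) the wedge has pressed the stone upwards on its feet, 0 at the start; it gives 1 mm per 25 N of wedge pressure, and more than 0.7 mm jacks it off its level
- bottle_a: bystander: clear glass bottle with blue cap, 86 mm across, 170 mm tall; origin at the centre of its underside
- bottle_b: bystander: amber bottle with blue cap, 70 mm across, 140 mm tall; origin at the centre of its underside
- beaker: bystander: open glass beaker, 72 mm across, 95 mm tall; origin at the centre of its underside
- vial_rack: bystander: white vial rack with capped vials, 75 (x) x 160 (y) x 46 mm; origin at the centre of its underside
- spirit_level: bystander: aluminium spirit level, 22 (x) x 110 (y) x 22 mm; origin at the centre of its underside
- spare_wedge: bystander: thinner yellow spare wedge, 36 (x) x 100 (y) x about 15 mm, lying on the bench, not needed; origin at the centre of its underside

How it is judged:
On the way, in this order (a step that is already met when the one before it is completed fails the run):
1. the mallet is picked up off the mat (z of mallet in the frame of mat above 0.012 m), for 0.2 s.
2. the wedge sits tight by itself, mallet off it but still in hand (contact force between wedge and slab above 3 N and angle between the y axis of wedge and the y axis of slab, either way round below 0.15 rad and x of wedge in the frame of slab between -0.03 and 0.03 m and contact force between mallet and wedge below 0.5 N and contact force between the fingers and mallet above 1 N), for 0.2 s.
At the end, for the whole second after the job is handed in: The wedge presses on the stone by itself with more than 3 N, points straight in (within 0.15 rad) within 30 mm of its line, and is at rest; the mallet lies flat and still on the mat, head middle within its outline and handle end no more than 10 mm past it, released (contact force between wedge and slab above 3 N and angle between the y axis of wedge and the y axis of slab, either way round below 0.15 rad and x of wedge in the frame of slab between -0.03 and 0.03 m and linear speed of wedge below 0.01 m/s and contact force between mallet and wedge below 0.5 N and x of mallet in the frame of mat between -0.18 and 0.18 m and y of mallet in the frame of mat between -0.11 and 0.11 m and x of mallet_end in the frame of mat between -0.19 and 0.19 m and y of mallet_end in the frame of mat between -0.11 and 0.11 m and z of mallet in the frame of mat below 0.01 m and angle between mallet's own z axis and vertical below 0.15 rad and linear speed of mallet below 0.02 m/s); the robot touches nothing.
It fails at once if the wedge is driven so hard that it jacks the stone up by more than 0.7 mm (a pressure of about 17 N) (value of joint stone above 0.0007 m).
It fails at once if the hand touches the wedge (contact force between any of the fingers, the arm and wedge above 1 N).
It fails at once if the slab or its balance is knocked by the arm or the mallet (more than 8 N) (contact force between any of the fingers, the arm, mallet and slab above 8 N).
It fails at once if a bystander is shoved or knocked (moved more than 15 mm) (distance of any of bottle_a, bottle_b, beaker, vial_rack, spirit_level, spare_wedge from where it was at the start of the episode above 0.015 m).
It also fails if it takes over 61 s, if anything falls off the work surface, if the arm or the gripper's body presses on something with over 40 N, if the wrist force passes 120 N, or if a joint passes its speed limit or range.

### The arm

A 7-joint arm with a two-finger parallel gripper is mounted at the origin on the work surface. World frame = base frame: x ahead of the robot, y to its left, z up, the work surface at z = 0. Lengths are in m, angles in rad, forces in N, time in s.
With the tool pointing down it reaches from about 0.425 to 0.875 m from the base axis. Payload 4.7 kg.
Tool frame: the origin (TCP) lies midway between the tips of the shut fingers; the grasp point (between the pads) lies robot.hold_point_z behind it (robot.hold_point_z is the distance from the TCP to the grasp point, in m); z points along the fingers, x is the direction in which the jaws open and shut, and the axes are right-handed (so a half turn about z gives the same grasp; the last joint's range is limited). The gripper opens to 87 mm and grips with 3 to 60 N. Pads are 19 mm wide; open, the fingers measure 117 mm over their backs; the gripper's body (75 mm by 190 mm) begins 51 mm behind the grasp point.
Start: joints at [-1.261, 0.321, -0.07, 1.45, 0.023, 1.371, -0.057], TCP at [0.19, 0.622, 0.223] pointing down, gripper open.
Joint ranges: [-2.86, 2.86], [-0.3, 2.09], [-1.38, 1.24], [0.06, 2.45], [-1.56, 4.7], [0.09, 2.05], [-2.69, 2.69]. Speed limits (rad/s): [2.57, 2.57, 3.14, 3.14, 3.14, 3.14, 3.14].

### API

Orientations are given as a rotation vector (axis times angle).
In Python, from workcell import robot gives the robot as it stands. Calls block until the motion is done:
- robot.move_ptp(position, orientation): joint-space move of the TCP to a pose.
- robot.movel(position, ori=None, velocity=0.15): straight line of the TCP; ori=None keeps the orientation; velocity is the mean speed in m/s.
- robot.movej(angles): joint-space move.
- robot.set_gripper(opening, grip_force=None): finger opening in m; grip_force is the grip in N (None keeps the last); returns when the fingers have stopped.
- robot.dwell(seconds).
- robot.ik(position, orientation): joint angles nearest the present ones, or None.
- robot.observe(): the state.
- robot.get_image(name): name is "scene" or "side" or "wrist"; returns a dict with "frame" (384x512x3 uint8, red, green, blue), "K" (3x3 intrinsics, pixels), "D" ([k1, k2, p1, p2, k3] as OpenCV has them; the pictures are not rectified), "world_from_camera" (4x4, takes a point from camera to world coordinates). Camera axes: x right, y up, looking along -z (the intrinsics and any distortion apply to the point x, -y, -z); pixel columns grow to the right and rows downward; lengths in m; the calibration is good to about 2 mm. A picture is of the moment at which its call begins. There is no depth.
A pose or a line that the arm cannot do raises robot.PlanningError and nothing moves.
- robot.close_job(): hands the job in, once; it reports no verdict.
The state is a dict: "time": time; "joints": joint angles; "joint_velocities": joint speeds; "joint_torque": joint torques, N m; "tcp_pos": TCP position; "tcp_rot": TCP orientation; "contact_force": force on the tool from outside, world axes, zero at the start; "wrist_torque": the same for the moment, N m; "opening": finger opening in m.
Only numpy, scipy, OpenCV 4.12 (cv2) and the standard library are available. Lean on these libraries where they do the work, as an engineer would, in place of code of your own. Each camera call takes 0.05 s, during which the arm holds its last target.

## Working session

There is one attempt and no reset: what is moved stays moved. The work goes in short steps, each a Python script; the robot and the scene stay as the last script left them, time stands still between calls to the robot, and variables do not carry over. Pictures are saved under pics/ and viewed, and the job is handed in when it is done.

```bash
mkdir -p pics; ls; python3 - <<'E'
from workcell import robot
import cv2
s=robot.observe(); print(s['time'],s['tcp_pos'],s['tcp_rot'],s['opening'],robot.hold_point_z)
for n in("scene","side","wrist"):
    d=robot.get_image(n); cv2.imwrite(f"pics/{n}0.png",d["frame"][:,:,::-1]); print(n,d["K"],d["D"],d["world_from_camera"])
E
```

```text
pics
0.0 [0.18939447 0.62121884 0.22146519] [ 2.52358486e+00  1.86909518e+00 -2.31176111e-03] 0.08681418716760811 0.0187
scene [[451.5196105    0.         261.28212421]
 [  0.         451.5196105  191.81239839]
 [  0.           0.           1.        ]] [-0.13569055  0.          0.          0.          0.        ] [[ 0.73849499 -0.536063    0.40897629  1.0887986 ]
 [ 0.67416656  0.57701147 -0.46103928 -0.63958156]
 [ 0.01116209  0.61619333  0.78751583  1.16232009]
 [ 0.          0.          0.          1.        ]]
side [[496.62174314   0.         259.01700795]
 [  0.         496.62174314 195.42684473]
 [  0.           0.           1.        ]] [-0.07610908  0.          0.          0.          0.        ] [[ 0.75200125  0.43945424 -0.49129837 -0.17538098]
 [-0.65910764  0.51085165 -0.55191277 -0.74404601]
 [ 0.00844017  0.7388576   0.67380873  1.00659902]
 [ 0.          0.          0.          1.        ]]
wrist [[327.89029492   0.         260.13843964]
 [  0.         327.89029492 192.43625496]
 [  0.           0.           1.        ]] [-0.03433474  0.          0.          0.          0.        ] [[ 0.291126   -0.91741633 -0.27128018  0.11464425]
 [ 0.95668176  0.27847049  0.08493638  0.6448483 ]
 [-0.00237849 -0.28425599  0.95874547  0.38381543]
 [ 0.          0.          0.          1.        ]]
```

View pics/scene0.png

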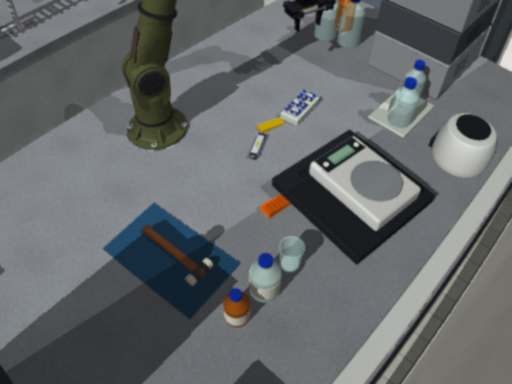

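View pics/side0.png

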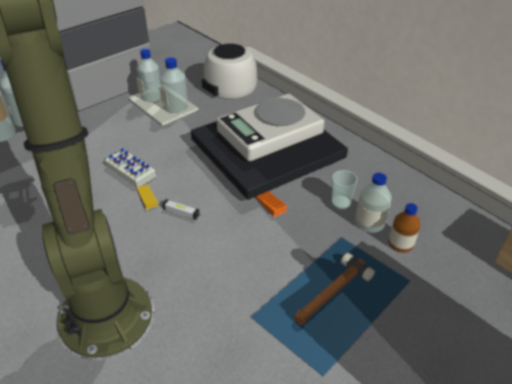

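View pics/wrist0.png

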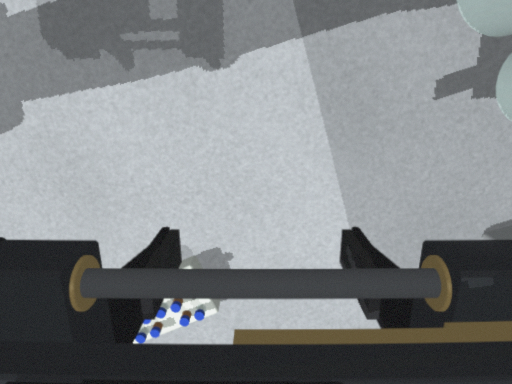

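The scene view shows the mallet on the mat, with its head at about (200,272) and handle end at (147,231). The orange wedge is at (275,205), going in under the slab corner, with the beaker and bottles right of it. Next I'll measure by colour masks.

```bash
cat > h.py <<'E'
import cv2, numpy as np
from workcell import robot
def und(d,px):
    px=np.asarray(px,float).reshape(-1,1,2)
    return cv2.undistortPoints(px,np.array(d["K"]),np.array(d["D"])).reshape(-1,2)
def cast(d,px,z):
    n=und(d,px); T=np.array(d["world_from_camera"])
    r=np.c_[n[:,0],-n[:,1],-np.ones(len(n))]@T[:3,:3].T
    o=T[:3,3]; return o+r*((z-o[2])/r[:,2])[:,None]
def proj(d,P):
    T=np.linalg.inv(np.array(d["world_from_camera"])); p=np.asarray(P,float).reshape(-1,3)@T[:3,:3].T+T[:3,3]
    p=p*[1,-1,-1]
    return cv2.projectPoints(p,np.zeros(3),np.zeros(3),np.array(d["K"]),np.array(d["D"]))[0].reshape(-1,2)
def mask(d,lo,hi):
    hsv=cv2.cvtColor(d["frame"],cv2.COLOR_RGB2HSV); return cv2.inRange(hsv,np.array(lo),np.array(hi))
def blobs(m,amin=20):
    c,_=cv2.findContours(m,cv2.RETR_EXTERNAL,cv2.CHAIN_APPROX_NONE)
    return sorted([x for x in c if cv2.contourArea(x)>amin],key=cv2.contourArea,reverse=True)
E
python3 - <<'E'
from h import *
np.set_printoptions(precision=4,suppress=True)
for n in("scene","side"):
    d=robot.get_image(n); print("==",n)
    for nm,lo,hi,z in(("mat",(95,120,40),(112,255,140),.003),("orange",(5,200,150),(13,255,255),0.013),("yellow",(18,180,120),(28,255,255),.01),("handle",(5,100,40),(14,230,140),.019),("black",(0,0,0),(180,255,45),.06)):
        for c in blobs(mask(d,lo,hi),30)[:3]:
            r=cv2.minAreaRect(c); b=cv2.boxPoints(r); ap=cv2.approxPolyDP(c,0.03*cv2.arcLength(c,True),True)[:,0]
            print(nm,cv2.contourArea(c),"px",ap.tolist()); print(cast(d,ap,z)[:,:2].tolist().__repr__() if 0 else np.round(cast(d,ap,z)[:,:2],3).tolist())
    f=d["frame"][:,:,::-1]
    if n=="scene": a=f[190:330,90:320];b=f[120:270,230:440]
    else: a=f[230:375,240:430]; b=f[90:240,140:360]
    cv2.imwrite(f"pics/{n}_a.png",cv2.resize(a,None,fx=3.4,fy=3.4,interpolation=cv2.INTER_CUBIC)); cv2.imwrite(f"pics/{n}_b.png",cv2.resize(b,None,fx=3.5,fy=3.5,interpolation=cv2.INTER_CUBIC))
E
```

```text
== scene
mat 7509.0 px [[153, 204], [104, 249], [190, 317], [239, 263]]
[[0.266, -0.234], [0.287, -0.444], [0.635, -0.41], [0.617, -0.199]]
orange 256.0 px [[287, 201], [280, 195], [263, 204], [261, 209], [269, 216]]
[[0.577, 0.062], [0.545, 0.065], [0.529, 0.001], [0.537, -0.018], [0.574, -0.021]]
yellow 160.0 px [[283, 121], [277, 118], [258, 125], [258, 128], [263, 132]]
[[0.324, 0.336], [0.297, 0.333], [0.271, 0.257], [0.282, 0.246], [0.309, 0.243]]
handle 458.0 px [[144, 227], [146, 235], [196, 268]]
[[0.325, -0.314], [0.352, -0.328], [0.545, -0.301]]
handle 407.5 px [[244, 293], [236, 303], [227, 294], [224, 297], [227, 314], [240, 317], [247, 312], [249, 300]]
[[0.699, -0.264], [0.703, -0.3], [0.666, -0.298], [0.667, -0.31], [0.708, -0.339], [0.739, -0.322], [0.743, -0.299], [0.723, -0.27]]
handle 33.0 px [[342, 0], [339, 0], [340, 10], [338, 16], [341, 15], [341, 9], [344, 6], [341, 4]]
[[-0.037, 1.22], [-0.048, 1.209], [0.014, 1.13], [0.041, 1.076], [0.045, 1.094], [0.012, 1.142], [0.005, 1.177], [-0.017, 1.183]]
black 5343.5 px [[348, 131], [273, 185], [356, 263], [434, 195
[... 1922 characters left out ...]
91, 134], [247, 198], [345, 154], [324, 133], [248, 162], [212, 123], [242, 172], [285, 175], [248, 191]]
[[0.543, 0.401], [0.482, 0.045], [0.846, 0.0], [0.879, 0.121], [0.589, 0.167], [0.634, 0.407], [0.545, 0.142], [0.632, 0.049], [0.503, 0.066]]
black 290.0 px [[127, 297], [101, 320], [79, 317], [69, 302], [66, 331], [79, 335], [70, 331], [76, 319], [106, 319]]
[[0.052, -0.032], [-0.025, -0.049], [-0.06, -0.01], [-0.059, 0.043], [-0.099, -0.025], [-0.081, -0.052], [-0.092, -0.03], [-0.067, -0.01], [-0.015, -0.054]]
black 256.0 px [[215, 52], [228, 57], [238, 55], [243, 50], [236, 45], [220, 45]]
[[0.961, 0.82], [0.974, 0.749], [1.017, 0.736], [1.062, 0.758], [1.07, 0.814], [1.018, 0.858]]
```

View pics/scene_a.png

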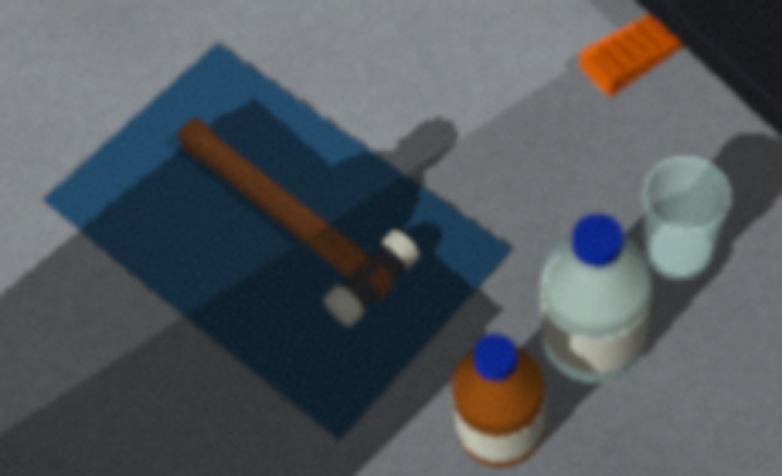

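View pics/scene_b.png

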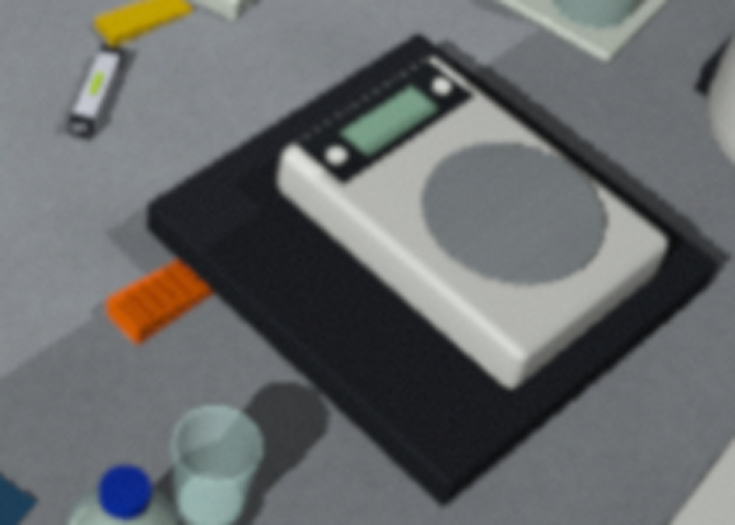

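View pics/side_b.png

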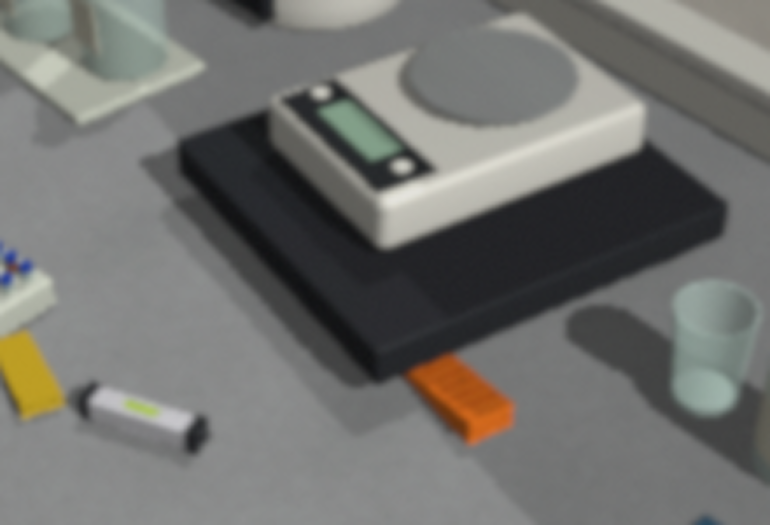

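View pics/side_a.png

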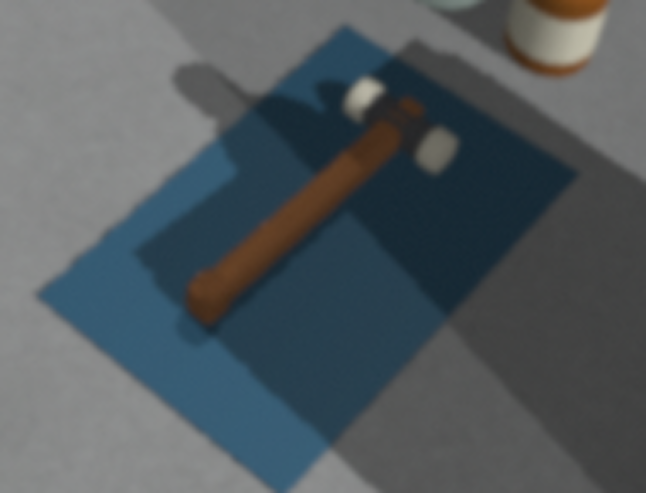

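```bash
cat >> h.py <<'E'
from scipy.spatial.transform import Rotation as Rn
def ori(yaw): # tool y axis along (cos yaw, sin yaw), tool z down
    c,s=np.cos(yaw),np.sin(yaw)
    return Rn.from_matrix(np.array([[-s,c,0],[c,s,0],[0,0,-1]])).as_rotvec()
E
python3 - <<'E'
from h import *
robot.move_ptp([0.5,-0.15,0.33],ori(0))
d=robot.get_image("wrist"); cv2.imwrite("pics/w1.png",cv2.resize(d["frame"][:,:,::-1],None,fx=1.5,fy=1.5))
import pickle; pickle.dump(d,open("w1.pkl","wb"))
for n in("scene","side"): pickle.dump(robot.get_image(n),open(n+"1.pkl","wb"))
s=robot.observe(); print(s['time'],s['tcp_pos'],s['tcp_rot'],d["world_from_camera"])
E
```

```text
3.35 [ 0.50020015 -0.14937971  0.32985401] [-2.22004084e+00 -2.22250768e+00  2.14129222e-04] [[-2.01022246e-03 -9.58905921e-01 -2.83717101e-01  4.22168187e-01]
 [ 9.99997900e-01 -2.04083236e-03 -1.87694034e-04 -1.48662597e-01]
 [-3.99038119e-04 -2.83716882e-01  9.58908010e-01  4.92082097e-01]
 [ 0.00000000e+00  0.00000000e+00  0.00000000e+00  1.00000000e+00]]
```

View pics/w1.png

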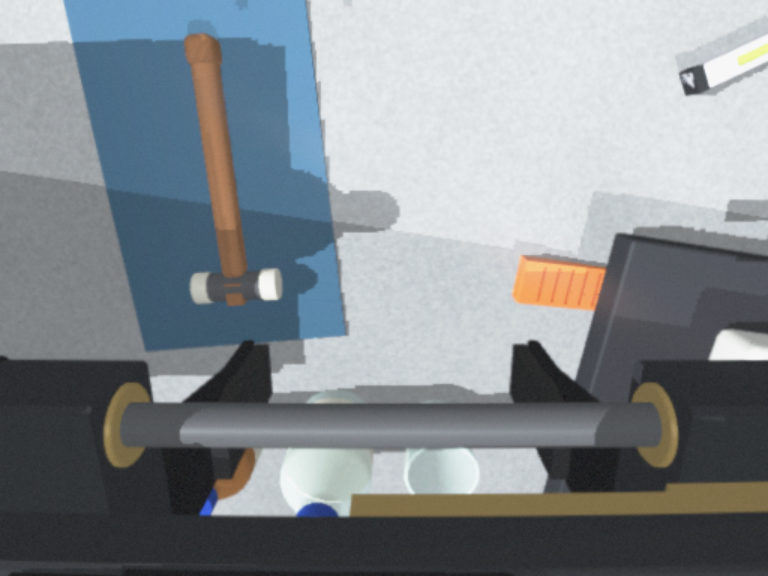

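The wrist view shows the mallet: head at about (237,286), handle end (202,48). The wedge butt is at x≈517, y 257–302, and the slab near-right corner is at about (620,235) (all in 1.5x pixels). I'll measure from here and cross-check with the fixed views.

```bash
python3 - <<'E'
from h import *
import pickle
np.set_printoptions(precision=4,suppress=True)
d=pickle.load(open("w1.pkl","rb")); f=d["frame"]
def side_(n,lo,hi,z,nm):
    d=pickle.load(open(n,"rb"))
    for c in blobs(mask(d,lo,hi),60)[:2]:
        ap=cv2.approxPolyDP(c,0.025*cv2.arcLength(c,True),True)[:,0]
        print(n,nm,cv2.contourArea(c),ap.tolist(),np.round(cast(d,ap,z)[:,:2],4).tolist())
side_("w1.pkl",(5,120,120),(16,255,255),0.013,"orange")
side_("w1.pkl",(95,100,40),(112,255,255),0.003,"mat")
side_("w1.pkl",(5,80,30),(16,220,190),0.019,"handle")
# white faces
hsv=cv2.cvtColor(f,cv2.COLOR_RGB2HSV); print(hsv[191,128:190,:].tolist()[::4])
print("row scan wedge", [(x,f[186,x].tolist()) for x in range(338,352)])
print("slab", [(x,f[200,x].tolist()) for x in range(388,412,2)])
cv2.imwrite("pics/w1a.png",cv2.resize(f[140:250,320:460,::-1],None,fx=5,fy=5,interpolation=cv2.INTER_CUBIC))
cv2.imwrite("pics/w1b.png",cv2.resize(f[165:225,110:210,::-1],None,fx=7,fy=7,interpolation=cv2.INTER_CUBIC))
E
```

```text
w1.pkl orange 1346.0 [[349, 171], [344, 200], [396, 206], [402, 178], [350, 181]] [[0.5301, -0.0155], [0.5758, -0.0196], [0.5854, 0.0623], [0.5407, 0.0661], [0.5456, -0.0127]]
w1.pkl orange 256.0 [[164, 304], [154, 320], [144, 321], [146, 331], [161, 324], [168, 310]] [[0.763, -0.3124], [0.7958, -0.3328], [0.7981, -0.3506], [0.8191, -0.3493], [0.8039, -0.3213], [0.775, -0.3065]]
w1.pkl mat 33248.5 [[43, 0], [97, 231], [229, 222], [202, 0]] [[0.2948, -0.4441], [0.6329, -0.4139], [0.6163, -0.1983], [0.298, -0.227]]
w1.pkl handle 2647.0 [[128, 23], [148, 181], [158, 184], [146, 33]] [[0.3288, -0.3238], [0.5447, -0.3163], [0.5493, -0.3016], [0.3413, -0.3008]]
w1.pkl handle 363.0 [[167, 299], [163, 300], [154, 319], [143, 321], [146, 332], [157, 328], [165, 319], [169, 309]] [[0.7488, -0.3044], [0.7509, -0.3113], [0.789, -0.3303], [0.7934, -0.3498], [0.8162, -0.347], [0.8076, -0.3268], [0.7888, -0.3112], [0.7685, -0.3026]]
[[35, 14, 194], [38, 10, 199], [34, 11, 189], [111, 20, 91], [114, 14, 89], [115, 17, 88], [9, 36, 99], [165, 11, 91], [107, 21, 87], [116, 19, 93], [107, 19, 93], [48, 6, 208], [30, 1, 247], [60, 1, 247], [34, 11, 160], [101, 62, 119]]
row scan wedge [(338, [203, 210, 214]), (339, [205, 210, 215]), (340, [205, 210, 214]), (341, [205, 211, 214]), (342, [214, 213, 214]), (343, [235, 198, 176]), (344, [244, 180, 122]), (345, [245, 173, 107]), (346, [246, 174, 105]), (347, [246, 180, 110]), (348, [246, 179, 110]), (349, [245, 173, 108]), (350, [245, 171, 106]), (351, [244, 168, 105])]
slab [(388, [244, 164, 99]), (390, [244, 166, 100]), (392, [244, 166, 100]), (394, [241, 157, 98]), (396, [240, 151, 95]), (398, [155, 111, 93]), (400, [97, 85, 88]), (402, [93, 84, 87]), (404, [96, 86, 90]), (406, [97, 87, 91]), (408, [95, 86, 90]), (410, [107, 105, 110])]
```

View pics/w1a.png

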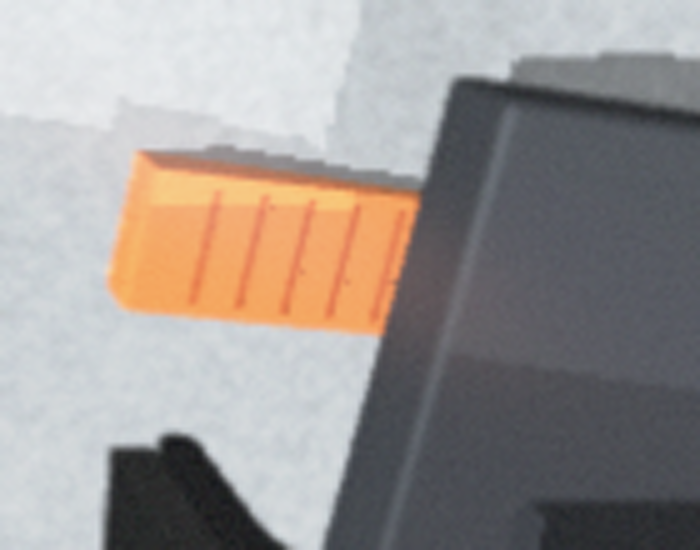

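View pics/w1b.png

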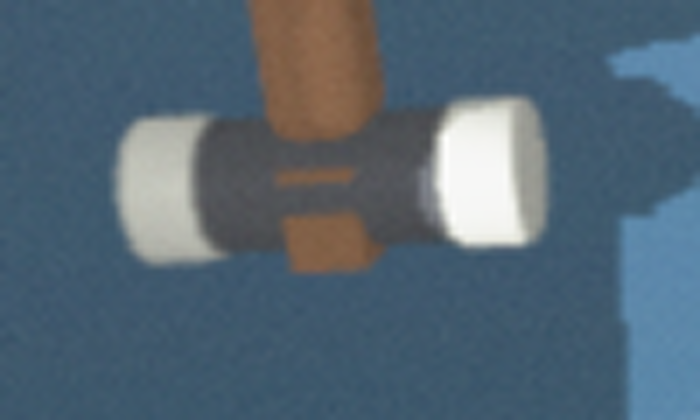

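```bash
python3 - <<'E'
from h import *
import pickle
np.set_printoptions(precision=4,suppress=True)
d=pickle.load(open("w1.pkl","rb"))
P=lambda x,y,z:cast(d,[[x,y]],z)[0,:2]
# slab edge: fit silhouette by dark threshold per row
f=d["frame"].astype(int); g=f.sum(2)
pts=[]
for r in list(range(160,174))+list(range(212,236)):
    row=g[r]; xs=[x for x in range(375,420) if row[x]<400]; 
    x=xs[0]; t=(row[x-1]-400)/(row[x-1]-row[x]); pts.append([x-1+t,r])
for r in range(180,204):
    sat=f[r,:,0]-f[r,:,2]; xs=[x for x in range(385,415) if sat[x]<70]; pts.append([xs[0]-.5,r])
for z in(.016,.02,.023):
    W=cast(d,pts,z)[:,:2]; vx,vy,x0,y0=cv2.fitLine(W.astype(np.float32),cv2.DIST_HUBER,0,.001,.001).ravel()
    print("edge z",z,"yaw",np.arctan(vy/vx),"y at x=.56",y0+vy/vx*(.56-x0),"corner",P(409.4,157,z),"res",np.abs((W-[x0,y0])@[-vy,vx]).max())
print("butt bottom",P(347,170.5,0),P(341.8,196,0),"sides at stone",P(403.5,178,.018),P(396.5,206.5,.018))
print("wedge side lines: +x edge top",P(346,202,.024),P(396,206.5,.018), "butt top",P(350,171,.026),P(345.5,200,.026))
# mallet: crop scale 7 offset (110,165)
q=lambda x,y:(x/7+110,y/7+165)
print("head -y face sil",P(*q(118,190),.019),"+y face",P(*q(545,172),.019),"head centre axis",P(*q(325,187),.035))
m=mask(d,(0,0,80),(180,45,255)); 
c=[c for c in blobs(m,50) if 100<c[:,0,0].min() and c[:,0,0].max()<200 and c[:,0,1].max()<215 and c[:,0,1].min()>170]
for k in c: print(cv2.contourArea(k),cv2.boundingRect(k),P(*k[:,0].mean(0),.019))
h=blobs(mask(d,(5,80,30),(16,220,190)),60)[0][:,0]
for r in(60,80,100,120,140,160,175):
    xs=h[h[:,1]==r][:,0]; a,b=P(xs.min(),r,.025),P(xs.max(),r,.025); print("handle",r,a,b,(a+b)/2,b[1]-a[1])
xs=h[h[:,1]==h[:,1].min()]; print("end",P(*xs.mean(0),.019), P(*xs.mean(0),.03))
# bystanders
for n in("scene1.pkl","side1.pkl"):
    e=pickle.load(open(n,"rb")); 
    for c in blobs(mask(e,(112,180,60),(125,255,255)),40)[:6]: u=c[:,0].mean(0); print(n,u,cast(e,[u],.165)[0,:2],cast(e,[u],.135)[0,:2])
e=pickle.load(open("scene1.pkl","rb"));print("beaker",cast(e,[[291,270]],0),cast(e,[[291,240]],.095))
e=pickle.load(open("side1.pkl","rb"));print("beaker",cast(e,[[343,206]],0),cast(e,[[344,175]],.095))
E
```

```text
edge z 0.016 yaw -0.14264621 y at x=.56 0.06480892 corner [0.5079 0.0719] res 0.000825968747758422
edge z 0.02 yaw -0.14264454 y at x=.56 0.06284902 corner [0.5072 0.0701] res 0.0008190487364739478
edge z 0.023 yaw -0.14264336 y at x=.56 0.06137909 corner [0.5067 0.0687] res 0.0008138503049234816
butt bottom [ 0.5323 -0.015 ] [ 0.5733 -0.0201] sides at stone [0.5394 0.0662] [0.5845 0.061 ]
wedge side lines: +x edge top [ 0.5754 -0.0193] [0.5845 0.0602] butt top [ 0.5272 -0.0176] [ 0.5716 -0.0209]
head -y face sil [ 0.5621 -0.3502] +y face [ 0.5579 -0.2572] head centre axis [ 0.5566 -0.2998]
999.5 (126, 179, 62, 24) [ 0.5591 -0.3029]
handle 60 [ 0.3756 -0.3234] [ 0.3758 -0.3004] [ 0.3757 -0.3119] 0.02298300061148406
handle 80 [ 0.4012 -0.3219] [ 0.4014 -0.2985] [ 0.4013 -0.3102] 0.02331455398521798
handle 100 [ 0.4276 -0.3203] [ 0.4277 -0.298 ] [ 0.4276 -0.3092] 0.02227316375197408
handle 120 [ 0.4547 -0.3188] [ 0.4548 -0.2961] [ 0.4548 -0.3074] 0.022617349252540664
handle 140 [ 0.4827 -0.3172] [ 0.4828 -0.2942] [ 0.4828 -0.3057] 0.022978962779305778
handle 160 [ 0.5117 -0.3156] [ 0.5117 -0.2923] [ 0.5117 -0.3039] 0.023359050895520095
handle 175 [ 0.534  -0.3133] [ 0.534  -0.2911] [ 0.534  -0.3022] 0.02217718218579534
end [ 0.3289 -0.3178] [ 0.331  -0.3139]
scene1.pkl [265.2308 260.1795] [ 0.7253 -0.2102] [ 0.7144 -0.1973]
scene1.pkl [235.2424 294.3333] [ 0.7354 -0.3285] [ 0.7248 -0.3191]
scene1.pkl [410.0667  82.6333] [0.6266 0.6744] [0.6127 0.714 ]
scene1.pkl [419.2222  64.7037] [0.5968 0.7969] [0.5821 0.8401]
side1.pkl [379.0625 178.5625] [ 0.7213 -0.2113] [ 0.7533 -0.1923]
side1.pkl [410.6071 208.5714] [ 0.6904 -0.3352] [ 0.7213 -0.3206]
side1.pkl [170.5714  62.6429] [0.6637 0.6839] [0.6936 0.7348]
beaker [[ 0.7418 -0.1127  0.    ]] [[ 0.7096 -0.0841  0.095 ]]
beaker [[ 0.716  -0.1161  0.    ]] [[ 0.7313 -0.0909  0.095 ]]
```

```bash
python3 - <<'E'
from h import *
yaw=0.061; m=np.array([0.559,-0.3012]); g=m-0.055*np.array([np.cos(yaw),np.sin(yaw)])
print(g)
robot.set_gripper(0.08,60)
robot.move_ptp([*g,0.10],ori(yaw)); robot.movel([*g,0.009],velocity=0.12)
s=robot.observe(); print(s['time'],s['tcp_pos'],s['contact_force'])
robot.set_gripper(0.0,60); s=robot.observe(); print(s['time'],s['opening'],s['contact_force'])
robot.movel([*g,0.07],velocity=0.1); robot.dwell(.2)
s=robot.observe(); print(s['time'],s['opening'],s['contact_force'],s['wrist_torque'])
for n in("wrist","side","scene"):
    d=robot.get_image(n); cv2.imwrite(f"pics/l_{n}.png",d["frame"][:,:,::-1])
    import pickle; pickle.dump(d,open(f"l_{n}.pkl","wb"))
E
```

```text
[ 0.5041023  -0.30455292]
5.8 [ 0.50481603 -0.30491264  0.0098386 ] [-0.70239348  0.67136061  0.13558597]
6.7833 0.02195836497026886 [-0.5735418  -0.80647317 -0.96486493]
7.7417 0.021861335059199537 [-0.05151437 -0.59041045 -2.80729855] [-0.02827833  0.0438147  -0.01446753]
```

View pics/l_side.png

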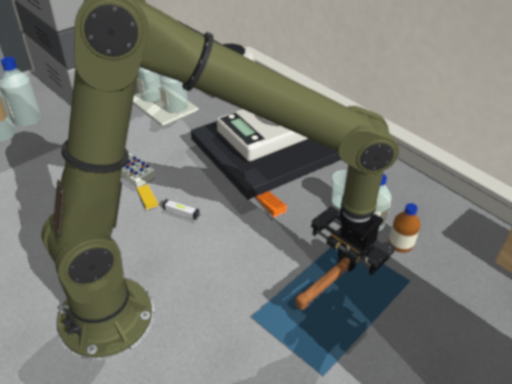

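View pics/l_wrist.png

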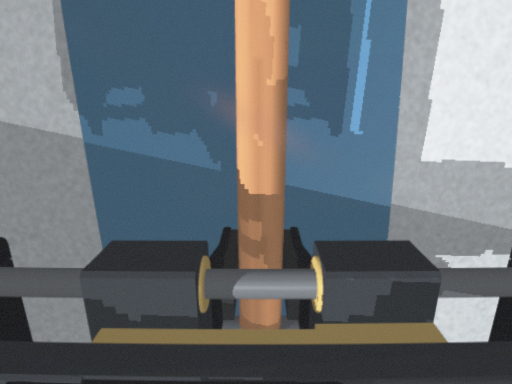

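View pics/l_scene.png

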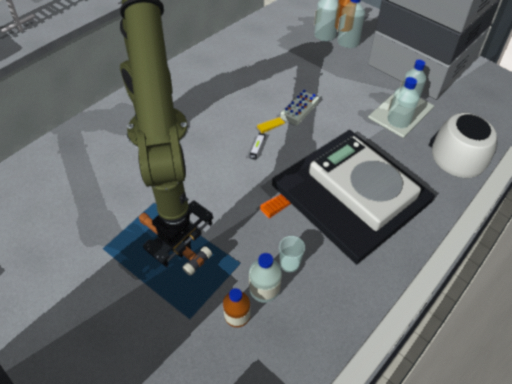

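The mallet is held straight: the wrist view shows the handle vertical at column 260, and the grip opening is 21.9 mm. Now moving to the pre-strike pose behind the wedge.

```bash
cat >> h.py <<'E'
YS=-0.143; n2=np.array([np.sin(-YS),np.cos(YS)]); e2=np.array([np.cos(YS),np.sin(YS)])
O=np.array([0.5617,0.0623])   # slab origin
def tcp_for(yface,xoff=0.002): # TCP xy so the mallet face is at slab y=yface
    return O+n2*(yface-0.042)+e2*(xoff-0.055)
E
python3 - <<'E'
from h import *
import pickle
p=tcp_for(-0.112); print(p)
robot.move_ptp([*p,0.07],ori(YS)); robot.movel([*p,0.012],velocity=0.1); robot.dwell(.3)
s=robot.observe(); print(s['time'],s['tcp_pos'],s['contact_force'],s['wrist_torque'])
for n in("side","scene"):
    d=robot.get_image(n); f=d["frame"][:,:,::-1]
    # check projection of expected face & wedge axis
    f=np.ascontiguousarray(f)
    f=f[120:270,200:400] if n=="scene" else f[130:280,200:400]
    cv2.imwrite(f"pics/p_{n}.png",cv2.resize(f,None,fx=3.8,fy=3.8,interpolation=cv2.INTER_CUBIC)); pickle.dump(d,open(f"p_{n}.pkl","wb"))
E
```

```text
[ 0.48729395 -0.08257491]
9.8167 [ 0.48775201 -0.08253046  0.01254439] [ 0.11981117 -0.59293476 -2.3605902 ] [-0.00663328  0.09325921 -0.00239099]
```

View pics/p_side.png

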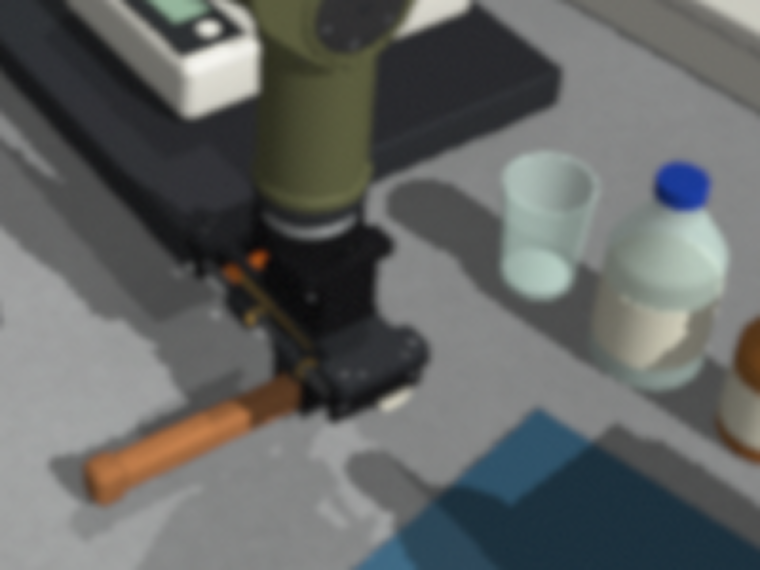

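View pics/p_scene.png

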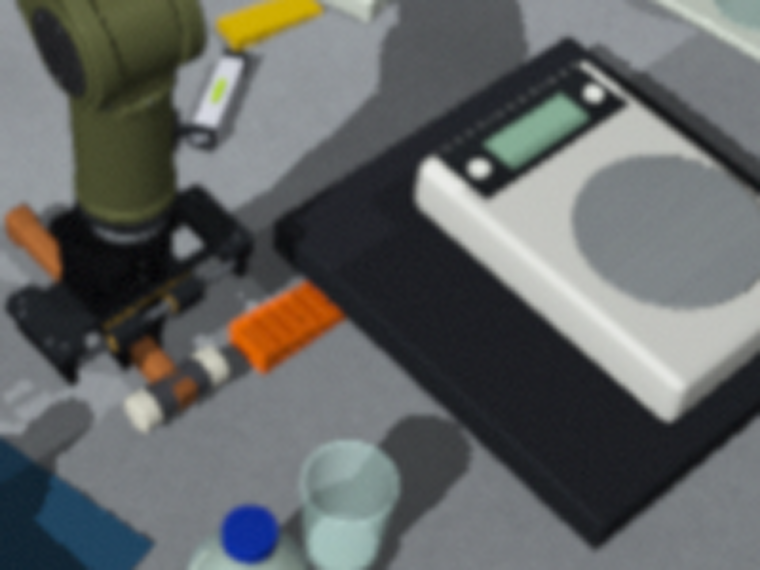

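Scene view: the mallet head at (180,385) is lined up with the wedge butt (250,340), and the gap is open. I'll advance in small steps with a force check after each one.

```bash
cat > tap.py <<'E'
from h import *
import sys
def fn(): return -np.array(robot.observe()['contact_force'])[:2]@n2
def tap(y0,ymax,stop,fine=0.001,coarse=0.003,z=0.0105):
    robot.movel([*tcp_for(y0),z],velocity=0.035); robot.dwell(.15)
    b=fn(); y=y0; log=[]; step=coarse
    while y<ymax:
        y+=step; robot.movel([*tcp_for(y),z],velocity=0.035)
        F=fn()-b; log.append((round(y*1000,1),round(float(F),1)))
        if F>1.2: 
            robot.dwell(.05); F=fn()-b; log.append(("s",round(float(F),1)))
        step=fine if F>1.5 else coarse
        if F>stop: break
    print("base",b,log, "t",robot.observe()['time']); return y,F
E
python3 - <<'E'
from tap import *
print(tap(-0.100,-0.060,4.5,coarse=0.0025))
E
```

```text
base -0.18631118735424315 [(-97.5, 0.5), (-95.0, 0.7), (-92.5, 0.0), (-90.0, -0.3), (-87.5, 0.8), (-85.0, 1.1), (-82.5, 0.4), (-80.0, 0.2), (-77.5, 0.4), (-75.0, -0.0), (-72.5, 0.2), (-70.0, -0.2), (-67.5, 0.1), (-65.0, 0.7), (-62.5, 0.3), (-60.0, 1.2), ('s', 0.7)] t 14.6083
(-0.05999999999999997, np.float64(0.693710948652325))
```

```bash
python3 - <<'E'
from tap import *
print(tap(-0.060,-0.022,4.5,fine=0.0008,coarse=0.002)); s=robot.observe(); print(s['tcp_pos'],s['contact_force'],s['wrist_torque'])
d=robot.get_image("scene"); cv2.imwrite("pics/t1.png",cv2.resize(d["frame"][120:270,200:400,::-1],None,fx=3.8,fy=3.8,interpolation=cv2.INTER_CUBIC))
E
```

```text
base -0.34508989514026067 [(-58.0, 0.1), (-56.0, 0.6), (-54.0, -0.2), (-52.0, 0.5), (-50.0, 0.3), (-48.0, 0.1), (-46.0, 1.1), (-44.0, -0.5), (-42.0, 0.0), (-40.0, 0.6), (-38.0, 1.6), ('s', 0.3), (-36.0, 0.5), (-34.0, 0.2), (-32.0, 0.1), (-30.0, 1.1), (-28.0, 0.4), (-26.0, 0.5), (-24.0, 1.6), ('s', 1.2), (-22.0, 4.4), ('s', 4.6)] t 19.9083
(-0.021999999999999964, np.float64(4.64217212181823))
[0.4999276  0.00563524 0.01044862] [-1.04677974 -4.19067698 -2.83973816] [-0.95042517  0.23786341 -0.221064  ]
```

View pics/t1.png

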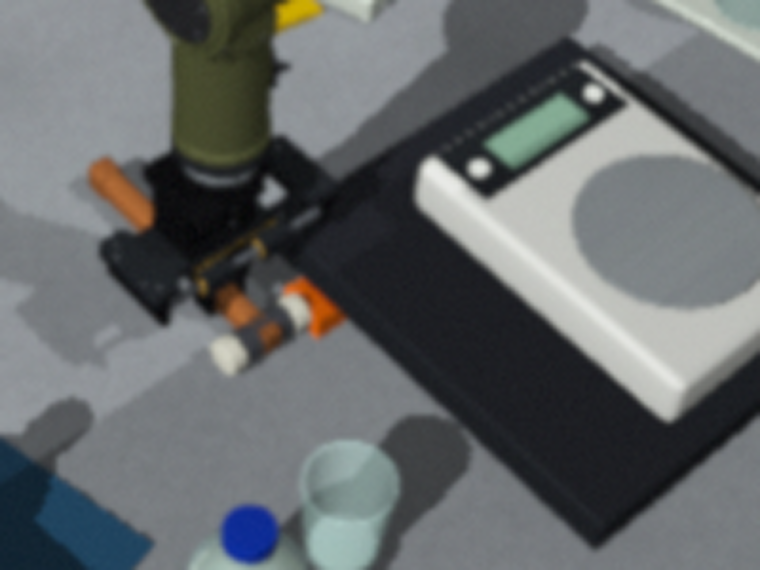

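Force has risen 4.6 N with the butt about 22 mm out, which fits contact at a ~22.5 mm underside. I'll press slightly further, back off, then re-tap to check it holds.

```bash
python3 - <<'E'
from tap import *
b=-0.345;y=-0.022
while True:
    robot.dwell(.08); F=np.mean([fn()-b]+[(robot.dwell(.02),fn())[1]-b for _ in range(3)]); print(round(y*1e3,2),round(float(F),2))
    if F>5.6 or y>-0.0195: break
    y+=0.0004; robot.movel([*tcp_for(y),0.0105],velocity=0.035)
robot.movel([*tcp_for(y-0.008),0.0105],velocity=0.05); robot.dwell(.3)
print(tap(y-0.008,y+0.0005,5.0,fine=0.0005,coarse=0.001))
robot.movel([*tcp_for(y-0.06),0.0105],velocity=0.08); robot.dwell(.3)
s=robot.observe(); print(s['time'],s['contact_force'],s['opening'])
import pickle
d=robot.get_image("scene"); pickle.dump(d,open("t2.pkl","wb")); cv2.imwrite("pics/t2.png",cv2.resize(d["frame"][120:270,200:400,::-1],None,fx=3.8,fy=3.8,interpolation=cv2.INTER_CUBIC))
E
```

```text
-22.0 5.63
base 0.012027222402735183 [(-29.0, -0.9), (-28.0, 0.8), (-27.0, -0.7), (-26.0, -0.5), (-25.0, 0.3), (-24.0, -0.1), (-23.0, -0.1), (-22.0, 3.9), ('s', 3.4), (-21.5, 5.2), ('s', 5.1)] t 23.45
(-0.02149999999999999, np.float64(5.070186223001676))
24.6583 [ 0.04404867 -0.36275582 -2.80576534] 0.02125064981459786
```

View pics/t2.png

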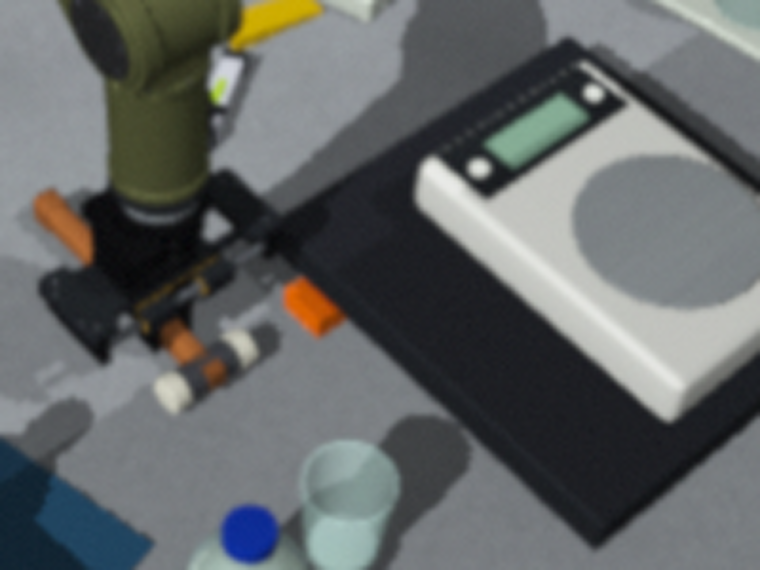

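The wedge stayed where it was driven: on the re-tap, resistance returned at the same spot. Before putting the mallet back I'll lift it and check wedge angle and seat with the wrist camera.

```bash
python3 - <<'E'
from h import *
import pickle
t=np.array(robot.observe()['tcp_pos']); robot.movel([t[0],t[1],0.12],velocity=0.2)
robot.move_ptp([0.58,-0.14,0.25],ori(0.0)); 
d=robot.get_image("wrist"); pickle.dump(d,open("w2.pkl","wb")); cv2.imwrite("pics/w2.png",cv2.resize(d["frame"][:,:,::-1],None,fx=1.5,fy=1.5))
print(robot.observe()['time'])
E
```

```text
26.2083
```

View pics/w2.png

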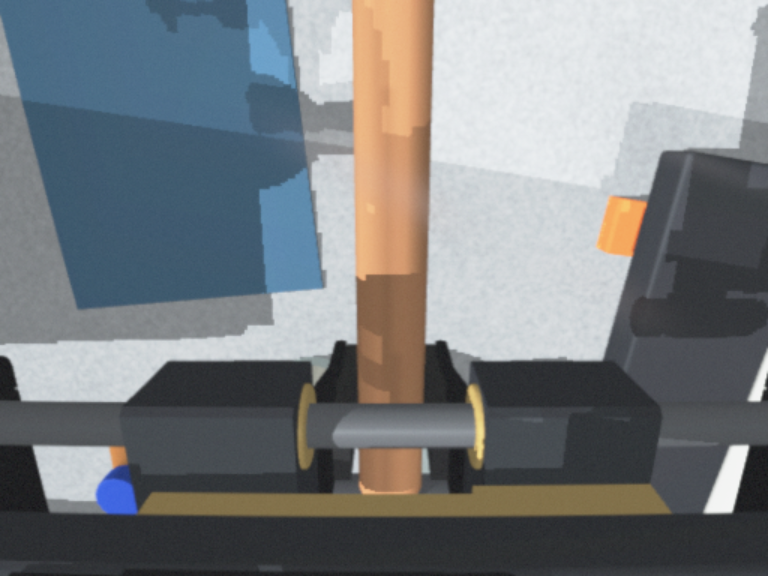

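```bash
python3 - <<'E'
from h import *
import pickle
np.set_printoptions(precision=4,suppress=True)
d=pickle.load(open("w2.pkl","rb"))
c=[c for c in blobs(mask(d,(5,120,120),(18,255,255)),60) if c[:,0,0].min()>380][0]
ap=cv2.approxPolyDP(c,0.03*cv2.arcLength(c,True),True)[:,0]; print(ap.tolist())
print(cast(d,ap,0.0)[:,:2]); print(cast(d,ap,0.022)[:,:2])
# butt silhouette: leftmost per row, bottom edge z=0
k=c[:,0]; pts=np.array([[k[k[:,1]==r][:,0].min()-.5,r] for r in range(k[:,1].min()+4,k[:,1].max()-3)])
W=cast(d,pts,0.0)[:,:2]; l=cv2.fitLine(W.astype(np.float32),cv2.DIST_HUBER,0,.001,.001).ravel(); print("butt yaw",np.arctan(l[1]/l[0]))
q=W-O; print("slab coords butt: y",(q@n2).mean()," x",(q@e2).mean())
# slab edge
g=d["frame"].astype(int); sat=g[:,:,0]-g[:,:,2]; s=g.sum(2); pe=[]
for r in list(range(110,128))+list(range(176,225)):
    xs=[x for x in range(395,450) if s[r,x]<330]; pe.append([xs[0]-.5,r])
W=cast(d,pe,0.0225)[:,:2]; l=cv2.fitLine(W.astype(np.float32),cv2.DIST_HUBER,0,.001,.001).ravel(); print("edge yaw",np.arctan(l[1]/l[0]),((W-O)@n2).mean())
E
```

```text
[[407, 131], [398, 163], [421, 170], [431, 135]]
[[0.5407 0.0446]
 [0.5812 0.0379]
 [0.5903 0.069 ]
 [0.5455 0.0757]]
[[0.5386 0.0348]
 [0.5769 0.0285]
 [0.5855 0.0579]
 [0.5431 0.0642]]
butt yaw -0.14480406
slab coords butt: y -0.021303141827916067  x 0.006660027471115664
edge yaw -0.1402952 -0.0003302084973342623
```

Wedge butt yaw is −0.145 against slab edge −0.140, the butt is 21 mm out and about 7 mm off line, all within tolerance. Now laying the mallet back.

```bash
python3 - <<'E'
from h import *
yaw=0.075; m=np.array([0.552,-0.305]); g=m-0.055*np.array([np.cos(yaw),np.sin(yaw)])
robot.move_ptp([*g,0.08],ori(yaw)); robot.movel([*g,0.02],velocity=0.1); robot.dwell(.1)
b=robot.observe()['contact_force'][2]; z=0.0125
while z>0.0075:
    robot.movel([*g,z],velocity=0.03); robot.dwell(.05); s=robot.observe(); print(round(z,4),s['tcp_pos'][2],s['contact_force'][2]-b)
    if s['contact_force'][2]-b>2: break
    z-=0.0007
robot.set_gripper(0.055); robot.dwell(.2)
robot.movel([*g,0.12],velocity=0.12); robot.move_ptp([0.53,-0.15,0.33],ori(0)); robot.dwell(.2)
s=robot.observe(); print(s['time'],s['opening'],s['contact_force'])
import pickle
for n in("wrist","scene"):
    d=robot.get_image(n); pickle.dump(d,open(f"f_{n}.pkl","wb")); cv2.imwrite(f"pics/f_{n}.png",cv2.resize(d["frame"][:,:,::-1],None,fx=1.5,fy=1.5))
E
```

```text
0.0125 0.01238873502498342 -0.8830143276205851
0.0118 0.011832169821074167 -0.9882544283489825
0.0111 0.011072769526967563 -1.0633175387816491
0.0104 0.010376035579860773 -0.6886529257357417
0.0097 0.009646675930643334 0.007697621331530957
0.009 0.009080196068448641 -0.19708956404240752
0.0083 0.008940311293078242 7.309276110949617
33.6667 0.05481505584882275 [ 0.07820943 -0.21076275 -0.10602856]
```

View pics/f_wrist.png

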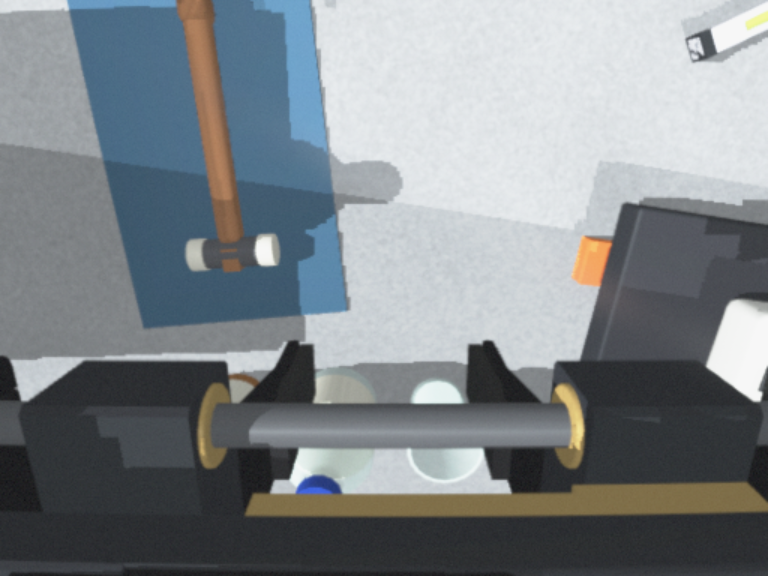

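View pics/f_scene.png

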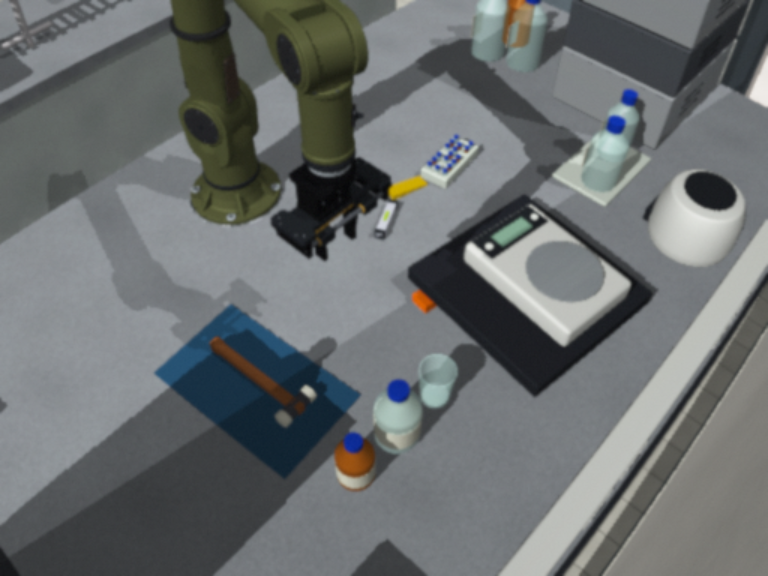

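Mallet lies flat and wholly on the mat (head at (232,252), handle end about (195,5) in the wrist view). The wedge is still in place and the bystanders have not moved. Handing in.

```bash
python3 - <<'E'
from workcell import robot
robot.close_job(); print(robot.observe()['time'])
E
```

```text
the job is handed in; nothing more can be done
the job is handed in; nothing more can be done
```

I picked up the mallet and drove the wedge in by its thick end with slow, force-checked steps. I then laid the mallet back flat on the mat, let go and handed the job in at about 34 s of the 61 s allowed.

**Driving:** I advanced the mallet in 0.5–3 mm steps at 35 mm/s rather than separate swings, then backed off and tapped once more. The push settled at about 5.6 N the first time and 5.1 N on the re-tap. Both are inside the 4–7 N that seats it, and below the 12 N that jacks the stone.

**Wedge:** It stopped with its thick end about 21 mm outside the stone. On the re-tap the resistance came back at the same place, so it was holding by itself. The last measured pose was within about 0.005 rad of straight and about 7 mm off its line.

**Mallet and surroundings:** The final pictures show the mallet lying inside the mat's outline. I saw no bystander moved and no sign that the slab or its balance had been touched.

**Not directly checked:**
- **Wedge pressure:** I couldn't measure the wedge's own pressure on the stone. That it exceeds 3 N is inferred from the push force and the re-tap.
- **Stone lift:** I couldn't read the stone's lift either. That it stayed under 0.7 mm is inferred from the low push force.
- **Force readings:** They carry about ±0.5–1 N of noise.
- **Mallet set-down:** It went down with about 7 N, firmer than the 2 N I aimed for, but well under the 40 N limit.

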